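Set the revolving tea tray for two

ROBOT

A 6-joint arm with a two-finger parallel gripper is mounted at the origin on the work surface. World frame = base frame: x ahead of the robot, y to its left, z up, the work surface at z = 0. Lengths are in m, angles in degrees, forces in N, time in s.
With the tool pointing down it reaches from about 0.25 to 0.725 m from the base axis. Payload 9.7 kg.
Tool frame: the origin (TCP) lies at the very end of the fingers, on their centre line; the grasp point (between the pads) lies 19 mm behind it; y points along the fingers, x is the direction in which the jaws open and shut, and the axes are right-handed (so a half turn about y gives the same grasp; the last joint's range is limited). The gripper opens to 85 mm and grips with 20 to 120 N. Pads are 22 mm wide; open, the fingers measure 114 mm over their backs; the gripper's body (76 mm by 85 mm) begins 54 mm behind the grasp point. The pads swing forward as they close: fully open they stand 13 mm farther back than shut.
Start: joints at [74.542, 4.979, 10.078, 95.1, 0, 90], TCP at [0.147, 0.53, 0.231] pointing down, gripper open.
Joint ranges: [-179.16, 179.16], [-48.56, 103.87], [-65.8, 70.77], [-126.05, 130.52], [-82.76, 87.17], [-180, 180]. Speed limits (degrees/s): [127.2, 127.2, 147.25, 180, 180, 180].

INTERFACE

Orientations are given as [roll, pitch, yaw] about the fixed x, y, z axes, in that order (R = Rz(yaw) Ry(pitch) Rx(roll)).
In Python, from workcell import bot gives the robot as it stands.
- The arm moves only by the shell command python3 -m jog 'ROWS' [FORCE]. ROWS is JSON, a list of rows, each a list of 7 numbers: the closure, from 0 (fully open) to 1 (shut), then the shift along the world's x, y, z in units of 25 mm (1.0 is 25 mm), then the turn, a rotation vector about the world's x, y, z in units of 5 degrees (1.0 is 5 degrees). A call has 1 to 5 rows; each row is the pose to reach, as a shift and turn from the pose commanded when the call began; what a row does not reach only later rows make up. A row lasts 1/10 s, in which the tool goes at most 50 mm and 8.59 degrees, less where a joint would pass 70% of its speed; a pose out of reach is approached as far as the arm can. A call with a gripper value outside its range is refused whole. The fingers move at their own pace and stop on an object; FORCE is the grip in N (left out, the last holds). Time passes only in rows, so rows that repeat a pose let the fingers close. It gives the time, the measured TCP pose, the force and the opening at its end, in the units of the state.
- bot.get_obs(): the state, without advancing time (a new reading comes with each control period).
- bot.camera(name): name is "scene" or "top" or "wrist"; returns (picture, depth): 384x512x3 uint8, red, green, blue; 384x512 float32, m along the optical axis (not along the pixel's ray), 0 where there is no reading.
- bot.camera_model(name): a dict with "fx", "fy", "cx", "cy" (pixels), "rvec" (rotation vector, rad) and "tvec" (3), from world to camera coordinates, as OpenCV has them; the wrist camera has in their place "tool_from_camera" (4x4, takes a point from camera to tool coordinates, whose origin is the TCP and whose axes are the tool frame's). Camera axes: x right, y down, z forward; pixel columns grow to the right and rows downward; lengths in m; the calibration is good to about 2 mm. A picture is of the moment at which its call begins: read the wrist's pose just before it. camera_model takes no time and is no camera call.
- bot.job_done(): hands the job in, once; it reports no verdict.
Trained networks look in the newest picture that a camera, given by its name, has taken for a name from the list of things; names that differ only in an ending like _2 or _b are one class to them, and where a whole thing is asked for, a point or a joint stands for the part that bears it (a point fixed in the world has none). Each returns a list of dicts, best first, with "conf" (0 to 1); they miss things now and then, are a little off and sometimes report something else, mostly with a low value. They report only what shows in the picture. A call takes as long as a camera call. They do not tell look-alikes from the thing itself.
- bot.regions_of(camera, label): "pixels" (384x512 bool, what is visible of it) and "point" ([row, column] in pixels, amid what is visible of it).
The state is a dict: "time": time; "q": joint angles; "qd": joint speeds; "joint_efforts": joint torques, N m; "ee_pos": TCP position; "tcp_rot": TCP orientation; "wrist_force": force on the tool from outside, world axes, zero at the start; "torque": the same for the moment, N m; "opening": finger opening in m.
Only numpy, scipy, OpenCV 4.12 (cv2) and the standard library are available. Lean on these libraries where they do the work, as an engineer would, in place of code of your own. Each camera call takes 0.05 s, during which the arm holds its last target. There are 200 camera calls.

TASK

Set the tea things out on the revolving tray, each standing upright in the middle of its cork pad, as seen by someone facing the front of the tray's spoon drawer: the two brown mugs on the front pads, one on the left and one on the right next to the drawer; the big steel caddy with the clip behind the left mug; the white milk jug behind the right mug; and the small steel sugar tin in the middle of the lid of the big caddy. Set everything down gently, and do not let the free-running tray turn: the drawer must go on facing the way it faces now.

Things in the scene. Friction and masses are not known exactly. Their poses are not given: they have to be found in the camera images.
- mug_a: Brown stoneware mug, one of two alike: 66 mm across the straight body (foot 58), 85 mm high, wall 4 mm, 0.26 kg. Loop handle on its +y side, reaching 59 mm from the axis, from 19 to 73 mm height. Grip from above across the body, fingers on the +x and -x sides, some 60 mm above the foot. Origin: centre of its underside, z up.
- mug_b: Brown stoneware mug, one of two alike: 66 mm across the straight body (foot 58), 85 mm high, wall 4 mm, 0.26 kg. Loop handle on its +y side, reaching 59 mm from the axis, from 19 to 73 mm height. Grip from above across the body, fingers on the +x and -x sides, some 60 mm above the foot. Origin: centre of its underside, z up.
- tea_caddy: Big steel caddy with a spring-clip lid, shut, one solid piece: 64 mm across, 84 mm high to the flat lid, 0.30 kg. The clip stands out on its +x side to 39 mm from the axis, the hinge on its -x side to 40 mm: grip from above, fingers on the +y and -y sides, some 60 mm above the foot. Origin: centre of its underside, z up.
- sugar_tin: Small round steel sugar tin, no clip: 48 mm across, 50 mm high, with a small black knob (14 mm across, 10 mm high) on its lid, 0.13 kg. Any grip across the body from above, some 34 mm above the foot. Origin: centre of its underside, z up.
- milk_jug: White ceramic milk jug, open at the top: 58 mm across, 75 mm high, 0.17 kg. Loop handle on its +y side to 51 mm from the axis, spout on its -y side to 40 mm: grip from above, fingers on the +x and -x sides, some 50 mm above the foot. Origin: centre of its underside, z up.
- pad_front_left: Pad by the drawer's left end, as seen facing the drawer's front. Cork disc 84 mm across, 3 mm thick, fixed on the floor of the revolving tray, which turns very freely (0.02 N m moves it). Origin: centre of its underside, 52 mm above the dresser; x, y, z as the drawer's. Lies 106 mm in x, 115 mm in y from the drawer's origin.
- pad_front_right: Pad by the drawer's right end, as seen facing the drawer's front. Cork disc 84 mm across, 3 mm thick, fixed on the floor of the revolving tray, which turns very freely (0.02 N m moves it). Origin: centre of its underside, 52 mm above the dresser; x, y, z as the drawer's. Lies 106 mm in x, -115 mm in y from the drawer's origin.
- pad_back_left: Pad behind the front left one, across the tray from the drawer. Cork disc 84 mm across, 3 mm thick, fixed on the floor of the revolving tray, which turns very freely (0.02 N m moves it). Origin: centre of its underside, 52 mm above the dresser; x, y, z as the drawer's. Lies 214 mm in x, 62 mm in y from the drawer's origin.
- pad_back_right: Pad behind the front right one, across the tray from the drawer. Cork disc 84 mm across, 3 mm thick, fixed on the floor of the revolving tray, which turns very freely (0.02 N m moves it). Origin: centre of its underside, 52 mm above the dresser; x, y, z as the drawer's. Lies 214 mm in x, -62 mm in y from the drawer's origin.
- spoon_drawer: Pale plastic tilt-out spoon drawer on the tray, 140 mm wide (y), 52 deep (x), 50 high, two spoons in it. Front with pull lip faces out over the rim (-x); +y is left when facing the front, z up. Origin: middle of its underside, 116 mm from the tray's axis. Round wicker-look tray: 370 mm across, rim 14 mm above its floor. Kettle, jar and tin beyond it (x above 0.73, under 190 mm high).
There are look-alikes about, which are no part of the job. What is shaped like the mug_b but purple is not meant.

How it is judged:
By the outcome, as a careful person would: the job done as asked, in the order asked, and still so for the second after the job is handed in, with the robot touching nothing.
It also fails if it takes over 131 s, if anything falls off the work surface, if the arm or the gripper's body presses on something with over 40 N, if the wrist force passes 120 N, or if a joint passes its speed limit or range.

## Working session

There is one attempt and no reset: what is moved stays moved. The work goes in short steps, Python scripts to look and compute and a shell command to move; the robot and the scene stay as the last step left them, time stands still between calls to the robot, and variables do not carry over. Pictures are saved under pics/ and viewed, about 12 in all and at most 16, crops included, and the job is handed in when it is done.

```bash
mkdir -p pics; ls; cat > h.py <<'E'
import numpy as np, cv2
from scipy.spatial.transform import Rotation as R
from workcell import bot
def snap(n,name=None):
    im,d=bot.camera(n)
    if name: cv2.imwrite(f'pics/{name}.png',im[:,:,::-1])
    return im,d
def cloud(n,d):
    m=bot.camera_model(n); v,u=np.mgrid[0:384,0:512]
    P=np.stack([(u-m['cx'])/m['fx']*d,(v-m['cy'])/m['fy']*d,d],-1)
    if 'rvec' in m:
        r=R.from_rotvec(np.ravel(m['rvec'])).as_matrix(); P=(P-np.ravel(m['tvec']))@r
    P[d==0]=np.nan
    return P
E
python3 - <<'E'
from h import *
a,da=snap('top'); 
for l in ['mug_a','tea_caddy','sugar_tin','milk_jug','spoon_drawer','pad_front_left']:
    for x in bot.regions_of('top',l):
        P=cloud('top',da)[x['pixels']]; print(l,round(x['conf'],2),np.round(x['point']),x['pixels'].sum(),np.round(np.nanmedian(P,0),3),np.round(np.nanpercentile(P[:,2],95),3))
b,db=snap('scene')
np.savez('t.npz',a=a,da=da,b=b,db=db)
cv2.imwrite('pics/top.png',cv2.resize(a[:,:,::-1],(800,600)))
cv2.imwrite('pics/scene.png',cv2.resize(b[:,:,::-1],(800,600)))
print(bot.get_obs())
E
```

```text
pics
mug_a 0.81 [209.  97.] 541 [0.459 0.59  0.05 ] 0.086
mug_a 0.69 [168. 182.] 471 [0.609 0.335 0.044] 0.086
mug_a 0.61 [204. 139.] 519 [0.489 0.45  0.044] 0.085
mug_a 0.41 [238. 189.] 194 [0.374 0.295 0.05 ] 0.059
tea_caddy 0.69 [182. 395.] 506 [ 0.571 -0.337  0.082] 0.087
sugar_tin 0.73 [236. 188.] 221 [0.373 0.294 0.05 ] 0.058
milk_jug 0.65 [231. 391.] 374 [ 0.416 -0.35   0.045] 0.076
spoon_drawer 0.84 [211. 316.] 962 [ 0.471 -0.086  0.081] 0.104
pad_front_left 0.66 [213. 260.] 556 [0.465 0.073 0.055] 0.058
{'time': 0.4, 'q': array([7.45416633e+01, 4.98201289e+00, 1.00727269e+01, 9.50988901e+01,
       1.34632155e-03, 8.99998827e+01]), 'qd': array([-0.04967444, -0.14548854,  0.08076895,  0.03349694,  0.09643958,
        0.04811409]), 'joint_efforts': array([-4.03382583e-04, -5.19503653e+01,  4.64382541e+01,  3.36169345e-03,
       -3.63671495e-05, -2.29274647e-06]), 'ee_pos': array([0.1465817 , 0.53007809, 0.23120508]), 'tcp_rot': array([-8.99986537e+01,  8.17614049e-03,  7.45417806e+01]), 'wrist_force': array([-0.2339106 , -0.4677387 ,  0.24266967]), 'torque': array([ 0.04795991, -0.00393257,  0.03449055]), 'opening': 0.0856016389233056}
```

View pics/top.png

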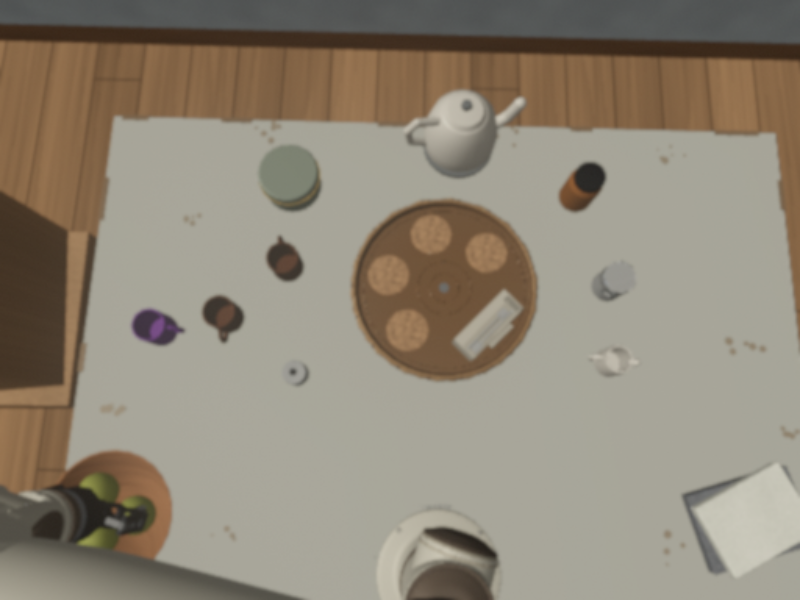

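View pics/scene.png

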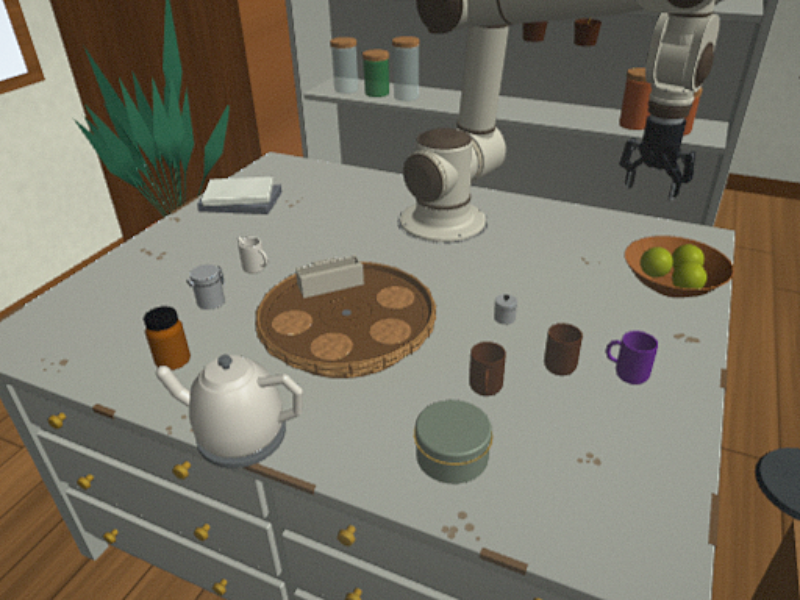

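The top view shows three mugs: purple at (155,327), which is the look-alike, and brown at (223,314) and (285,260). The sugar tin is at (295,373), the caddy at (617,280) and the jug at (612,361). The drawer, at (488,325), faces lower right. That makes front-left the pad at (407,330), front-right (487,253), back-left (388,274) and back-right (431,234).

```bash
cat >> h.py <<'E'
PD=np.array([[.106,.115],[.106,-.115],[.214,.062],[.214,-.062]])
def rigid(src,dst):
    a=src-src.mean(0);b=dst-dst.mean(0)
    th=np.arctan2((a[:,0]*b[:,1]-a[:,1]*b[:,0]).sum(),(a*b).sum())
    c,s=np.cos(th),np.sin(th);M=np.array([[c,-s],[s,c]]);t=dst.mean(0)-M@src.mean(0)
    return th,M,t,np.linalg.norm(src@M.T+t-dst,axis=1)
def pads(im,P,approx):
    hsv=cv2.cvtColor(im,cv2.COLOR_RGB2HSV); out=[]
    for a in approx:
        near=(np.hypot(P[...,0]-a[0],P[...,1]-a[1])<.056)&(abs(P[...,2]-.054)<.012)
        v=hsv[...,2].astype(np.uint8); t,_=cv2.threshold(v[near].reshape(-1,1),0,255,cv2.THRESH_OTSU)
        m=near&(v>t); q=P[m]; c,r=cv2.minEnclosingCircle(q[:,:2].astype(np.float32))
        out.append(q[:,:2].mean(0)); print('pad',np.round(q.mean(0),4),m.sum(),round(r,4))
    return np.array(out)
def slices(P,c,rad,hs):
    for lo,hi in hs:
        m=(np.hypot(P[...,0]-c[0],P[...,1]-c[1])<rad)&(P[...,2]>lo)&(P[...,2]<hi); q=P[m][:,:2]
        if len(q)>5: print((lo,hi),len(q),'min',np.round(q.min(0),4),'max',np.round(q.max(0),4),'med',np.round((q.min(0)+q.max(0))/2,4))
E
python3 - <<'E'
from h import *
z=np.load('t.npz')
P=cloud('top',z['da']); Ps=cloud('scene',z['db'])
px=[(407,330),(487,253),(388,274),(431,234)]
ap=[P[int(v*.64),int(u*.64),:2] for u,v in px]; print(np.round(ap,3))
for im,p in((z['a'],P),(z['b'],Ps)):
    try:
        c=pads(im,p,ap); th,M,t,e=rigid(PD,c); print(np.degrees(th),t,'axis',M@[.116,0]+t,e); print(np.round(PD@M.T+t,4))
    except Exception as ex: print(ex)
for n,c,h in (('mug1',(.459,.59),.085),('mug2',(.609,.335),.085),('mug3',(.489,.45),.085),('sugar',(.374,.295),.05),('caddy',(.571,-.337),.084),('jug',(.416,-.35),.075)):
    print(n); print('top');slices(P,c,.08,[(h-.008,h+.012),(.02,.2)]); print('scene');slices(Ps,c,.08,[(h-.008,h+.012),(.02,.2)])
crop=lambda im,r0,r1,c0,c1,s:cv2.resize(im[r0:r1,c0:c1,::-1],None,fx=s,fy=s,interpolation=cv2.INTER_CUBIC)
A=crop(z['a'],140,260,75,205,3);B=crop(z['b'],195,265,290,430,2.785)
B=cv2.resize(z['b'][180:265,290:430,::-1],(390,237));C=crop(z['a'],155,255,365,425,3.6)
out=np.zeros((600,800,3),np.uint8);out[:360,:390]=A;out[360:597,:390]=B;out[:360,400:616]=C
cv2.imwrite('pics/c1.png',out)
m=bot.camera_model('wrist');print(m)
E
```

```text
[[ 0.466  0.073]
 [ 0.634 -0.087]
 [ 0.582  0.115]
 [ 0.67   0.03 ]]
pad [0.4666 0.073  0.0551] 559 0.0428
pad [ 0.6329 -0.0863  0.0551] 513 0.0431
pad [0.5798 0.1144 0.0551] 527 0.0437
pad [0.669  0.0287 0.055 ] 498 0.0435
46.24706289897946 [ 0.47642431 -0.08310198] axis [0.55664412 0.00068812] [5.09800387e-05 2.58351898e-04 1.52326004e-04 2.56153933e-04]
[[ 0.4667  0.073 ]
 [ 0.6328 -0.0861]
 [ 0.5796  0.1144]
 [ 0.6692  0.0286]]
pad [0.4698 0.0732 0.055 ] 279 0.0457
pad [ 0.6369 -0.0847  0.0547] 320 0.0427
pad [0.5834 0.115  0.0549] 340 0.0436
pad [0.6722 0.0295 0.0548] 370 0.0441
46.471453678432674 [ 0.48040136 -0.08277676] axis [0.5602924  0.00132688] [0.00022306 0.00043024 0.00052901 0.00053528]
[[ 0.47    0.0733]
 [ 0.6368 -0.0851]
 [ 0.5828  0.1151]
 [ 0.6727  0.0297]]
mug1
top
(0.07700000000000001, 0.097) 123 min [0.4255 0.5494] max [0.4889 0.6131] med [0.4572 0.5813]
(0.02, 0.2) 439 min [0.4247 0.5243] max [0.4889 0.6131] med [0.4568 0.5687]
scene
(0.07700000000000001, 0.097) 149 min [0.4274 0.5472] max [0.4963 0.6118] med [0.4618 0.5795]
(0.02, 0.2) 699 min [0.4242 0.5226]
[... 1557 characters left out ...]
in [ 0.3873 -0.3782] max [ 0.4422 -0.2919] med [ 0.4148 -0.3351]
scene
(0.067, 0.087) 70 min [ 0.3923 -0.3803] max [ 0.4512 -0.3136] med [ 0.4217 -0.347 ]
(0.02, 0.2) 291 min [ 0.39   -0.3803] max [ 0.4512 -0.2936] med [ 0.4206 -0.337 ]
{'fx': 318.6528016790857, 'fy': 318.6528016790857, 'cx': 251.56636764632526, 'cy': 189.6580652694754, 'tool_from_camera': array([[ 9.99999847e-01,  2.94692825e-04, -4.68382258e-04,
        -2.25639894e-04],
       [ 5.33554777e-04, -2.88951563e-01,  9.57343569e-01,
        -1.43310856e-01],
       [ 1.46782495e-04, -9.57343673e-01, -2.88951676e-01,
         7.41052114e-02],
       [ 0.00000000e+00,  0.00000000e+00,  0.00000000e+00,
         1.00000000e+00]])}
```

View pics/c1.png

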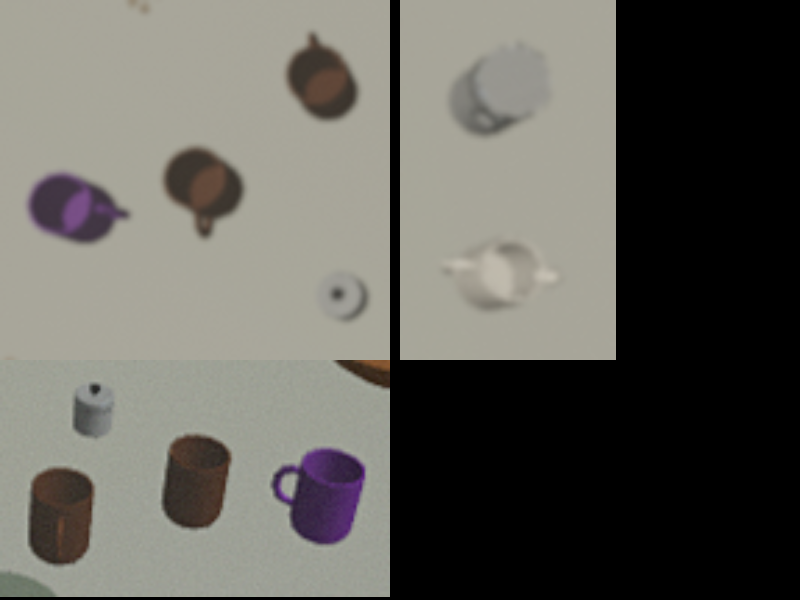

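Brown mugs confirmed at crop (203,185) and (322,80). The purple one at (75,208) isn't meant. Next I'll get the handle angles and make the first move, to above the far brown mug.

```bash
python3 - <<'E'
from h import *
z=np.load('t.npz')
P=cloud('top',z['da']); Ps=cloud('scene',z['db'])
for n,c,d,r in (('mug2',(.6034,.3278),.0022,.037),('mug3',(.4897,.4453),.0022,.037),('caddy',(.5775,-.3477),.0022,.0345),('jug',(.418,-.346),.003,.0335)):
    for k,(p,s) in {'top':(P,-1),'scene':(Ps,1)}.items():
        q=p[...,:2]-np.array(c)-[s*d,0]; rr=np.hypot(q[...,0],q[...,1]); m=(rr>r)&(rr<.065)&(p[...,2]>.015)&(p[...,2]<.09)
        a=np.degrees(np.arctan2(q[m][:,1],q[m][:,0])); print(n,k,m.sum(),np.sort(a.round())[::max(1,len(a)//12)])
E
python3 -m jog '[[0,2,-1,0,0,0,1.6],[0,4,-2,1,0,0,3.2],[0,6,-3,1,0,0,4.8],[0,8,-4,1,0,0,6],[0,10,-5,1,0,0,6]]'
python3 -m jog '[[0,2,-1,0,0,0,0],[0,4,-2,0,0,0,0],[0,6,-3,0,0,0,0],[0,7,-3.5,0,0,0,0],[0,7,-3.5,0,0,0,0]]'
python3 -c "
from workcell import bot;print(bot.get_obs()['q'])"
```

```text
mug2 top 15 [11. 11. 12. 12. 12. 12. 14. 15. 15. 16. 16. 19. 20. 21. 22.]
mug2 scene 46 [ 8. 10. 11. 11. 12. 12. 13. 14. 15. 15. 16. 17. 17. 18. 19. 20.]
mug3 top 39 [-179. -177. -177. -177. -176. -175. -174. -174. -173. -173. -172.  177.
  179.]
mug3 scene 0 []
caddy top 24 [-47. -22. -12.  15. 126. 132. 135. 140. 145. 148. 160. 161.]
caddy scene 63 [-62. -41. -32. -24. -19. -15. -10.   3.  13.  22.  35.  66. 143.]
jug top 32 [60. 78. 80. 80. 81. 81. 81. 83. 84. 84. 84. 85. 85. 85. 86. 89.]
jug scene 31 [-109.   57.   77.   77.   79.   79.   81.   82.   82.   83.   84.   84.
   84.   86.   87.   93.]
time: 0.9
ee_pos: [0.3607, 0.4229, 0.2563]
tcp_rot: [-90.0, -0.0, 104.8]
wrist_force: [1.6, 0.4, -0.2]
opening: 0.0855
time: 1.4
ee_pos: [0.5382, 0.3333, 0.2539]
tcp_rot: [-89.9, 0.1, 104.3]
wrist_force: [-0.7, 0.6, -0.7]
opening: 0.0853
[ 3.17943933e+01  1.78077724e+01  2.75321111e+01  9.98152214e+01
 -5.59309773e-02  1.75335524e+01]
```

```bash
cat >> h.py <<'E'
def wcloud(im_name=None):
    o=bot.get_obs(); im,d=bot.camera('wrist'); P=cloud('wrist',d); m=bot.camera_model('wrist')['tool_from_camera']
    T=P@m[:3,:3].T+m[:3,3]; r=R.from_euler('xyz',o['tcp_rot'],degrees=True).as_matrix()
    W=T@r.T+o['ee_pos']
    if im_name: cv2.imwrite(f'pics/{im_name}.png',im[:,:,::-1])
    return o,im,W
def circ(W,c,rad,lo,hi):
    m=(np.hypot(W[...,0]-c[0],W[...,1]-c[1])<rad)&(W[...,2]>lo)&(W[...,2]<hi); q=W[m]
    if len(q)<20: return print('few',len(q))
    cc,r=cv2.minEnclosingCircle(q[:,:2].astype(np.float32)); print('n',len(q),'encl',np.round(cc,4),round(r,4),'mean',np.round(q.mean(0),4),'bbox mid',np.round((q.min(0)+q.max(0))/2,4))
def handle(W,c,r):
    q=W-np.array([*c,0]); rr=np.hypot(q[...,0],q[...,1]); m=(rr>r)&(rr<.065)&(q[...,2]>.015)&(q[...,2]<.09)
    a=np.degrees(np.arctan2(q[m][:,1],q[m][:,0])); print('handle n',m.sum(),np.percentile(a,[10,30,50,70,90]).round(1) if m.any() else '')
E
python3 - <<'E'
from h import *
o,im,W=wcloud('w1'); print(o['ee_pos'],o['tcp_rot'])
circ(W,(.6034,.3278),.045,.078,.09); handle(W,(.6034,.3278),.038)
print(np.nanmin(W[...,2]),np.nanmin(W,(0,1)),np.nanmax(W,(0,1)))
E
```

```text
[0.53819878 0.33329714 0.25388363] [-8.99301896e+01  8.07121175e-02  1.04260934e+02]
n 904 encl [0.6022 0.3275] 0.0333 mean [0.6022 0.3275 0.0842] bbox mid [0.6019 0.3275 0.083 ]
handle n 52 [10.9 13.9 15.9 18.  19.8]
-0.7556401682469975 [ 0.30050613 -0.17118347 -0.75564017] [1.67919856 1.60785175 0.34992314]
```

View pics/w1.png

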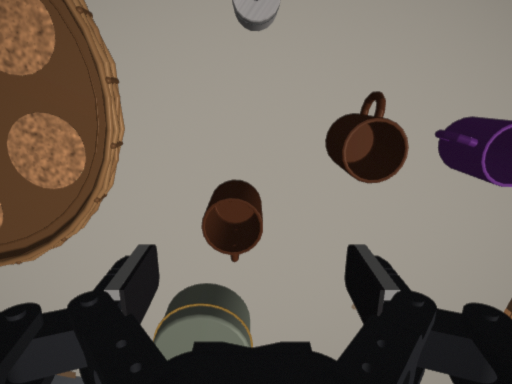

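```bash
python3 -m jog '[[0,1.3,-0.1,0,0,0,0.1],[0,2.56,-0.23,-1,0,0,0.15],[0,2.56,-0.23,-3,0,0,0.15],[0,2.56,-0.23,-4,0,0,0.15],[0,2.56,-0.23,-4,0,0,0.15]]' 30
```

```text
time: 1.95
ee_pos: [0.5957, 0.3305, 0.1511]
tcp_rot: [-89.6, 0.1, 105.3]
wrist_force: [0.1, 0.1, -0.2]
opening: 0.0855
```

```bash
python3 -m jog '[[0,0,0,0,0,0,0],[0,0,0,0,0,0,0]]'
```

```text
time: 2.15
ee_pos: [0.5985, 0.3315, 0.1588]
tcp_rot: [-90.2, -0.1, 105.3]
wrist_force: [-0.1, 0.5, 0.7]
opening: 0.0854
```

```bash
python3 -m jog '[[0,0.15,-0.16,-1,0,0,0],[0,0.15,-0.16,-2.5,0,0,0],[0,0.15,-0.16,-4,0,0,0],[0,0.15,-0.16,-4.7,0,0,0],[0,0.15,-0.16,-4.7,0,0,0]]'; python3 -m jog '[[0,0,0,0,0,0,0],[0,0,0,0,0,0,0]]'
```

```text
time: 2.65
ee_pos: [0.6012, 0.3265, 0.0372]
tcp_rot: [-89.9, 0.0, 105.3]
wrist_force: [-0.1, 0.1, 0.9]
opening: 0.0851
time: 2.85
ee_pos: [0.6032, 0.3274, 0.0412]
tcp_rot: [-90.2, -0.1, 105.3]
wrist_force: [0.0, -0.9, 0.1]
opening: 0.0853
```

```bash
python3 -m jog '[[1,0,0,0,0,0,0],[1,0,0,0,0,0,0],[1,0,0,0,0,0,0],[1,0,0,0,0,0,0],[1,0,0,0,0,0,0]]' 40;  python3 -m jog '[[1,0,0,0,0,0,0],[1,0,0,1,0,0,0],[1,0,0,2.5,0,0,0],[1,0,0,4,0,0,0],[1,0,0,4,0,0,0]]'; python3 -m jog '[[1,0,0,0,0,0,0],[1,0,0,0,0,0,0]]'
```

```text
time: 3.35
ee_pos: [0.6027, 0.3271, 0.04]
tcp_rot: [-90.1, -0.0, 105.3]
wrist_force: [-1.5, 1.0, 6.3]
opening: 0.0642
time: 3.85
ee_pos: [0.6038, 0.3276, 0.1447]
tcp_rot: [-90.5, -0.1, 105.3]
wrist_force: [0.8, 0.5, -2.2]
opening: 0.064
time: 4.05
ee_pos: [0.6015, 0.3263, 0.1365]
tcp_rot: [-89.9, 0.0, 105.3]
wrist_force: [-0.5, 0.1, -2.7]
opening: 0.064
```

```bash
python3 -m jog '[[1,0,0,1.5,0,0,0],[1,0,-1.5,3,0,0,0],[1,0,-3,4,0,0,0],[1,0,-5,4,0,0,0],[1,0,-7,4,0,0,0]]'; python3 -m jog '[[1,0,-2,0,0,0,1.2],[1,0,-3.2,0,0,0,2.6],[1,0,-4,0,0,0,4],[1,0,-4,0,0,0,5],[1,0,-4,0,0,0,5]]'; python3 -m jog '[[1,0,0,0,0,0,0],[1,0,0,0,0,0,0]]'; cat >> h.py <<'E'
def wpads(W,im):
    z=np.abs(W[...,2]-.055)<.008; hsv=cv2.cvtColor(im,cv2.COLOR_RGB2HSV)
    ap=np.array([[.467,.073],[.634,-.086],[.580,.114],[.670,.029]]); S=[];D=[]
    for i,a in enumerate(ap):
        near=z&(np.hypot(W[...,0]-a[0],W[...,1]-a[1])<.055)
        if near.sum()<300: continue
        v=hsv[...,2]; t,_=cv2.threshold(v[near].reshape(-1,1),0,255,cv2.THRESH_OTSU)
        m=cv2.morphologyEx((near&(v>t)).astype(np.uint8),cv2.MORPH_CLOSE,np.ones((7,7))); m=cv2.morphologyEx(m,cv2.MORPH_OPEN,np.ones((7,7)))>0
        q=W[m&near]; c,r=cv2.minEnclosingCircle(q[:,:2].astype(np.float32)); print(i,np.round(c,4),round(r,4),np.round(q.mean(0),4),len(q))
        if abs(r-.042)<.002: S.append(PD[i]);D.append(q[:,:2].mean(0))
    if len(S)>1:
        th,M,t,e=rigid(np.array(S),np.array(D)); print('yaw',np.degrees(th).round(2),'axis',np.round(M@[.116,0]+t,4),'err',e.round(4)); print(np.round(PD@M.T+t,4))
E
python3 - <<'E'
from h import *
o,im,W=wcloud('w2'); print(o['ee_pos'],o['tcp_rot']); wpads(W,im)
E
```

```text
time: 4.55
ee_pos: [0.6017, 0.1502, 0.2373]
tcp_rot: [-90.0, 0.0, 105.3]
wrist_force: [1.1, -0.7, -2.3]
opening: 0.0637
time: 5.05
ee_pos: [0.6016, 0.0508, 0.2365]
tcp_rot: [-89.9, -0.1, 130.3]
wrist_force: [-1.0, 0.0, -2.1]
opening: 0.0637
time: 5.25
ee_pos: [0.6018, 0.0521, 0.2375]
tcp_rot: [-89.9, -0.0, 130.2]
wrist_force: [-0.2, 0.2, -3.3]
opening: 0.0639
[0.60181032 0.05211266 0.23747458] [-8.99486246e+01 -4.05046386e-02  1.30220269e+02]
0 [0.4657 0.0728] 0.0424 [0.4655 0.0716 0.0556] 6155
1 [ 0.633  -0.0872] 0.0427 [ 0.6313 -0.0872  0.0558] 5806
2 [0.5792 0.1148] 0.0429 [0.5693 0.1149 0.0556] 3343
3 [0.6694 0.0266] 0.0427 [0.6697 0.0148 0.0557] 2845
yaw 45.86 axis [ 0.5533 -0.003 ] err [0.0024 0.0039 0.009  0.01  ]
[[ 0.4638  0.0699]
 [ 0.6289 -0.0903]
 [ 0.5771  0.1105]
 [ 0.6661  0.0241]]
```

View pics/w2.png

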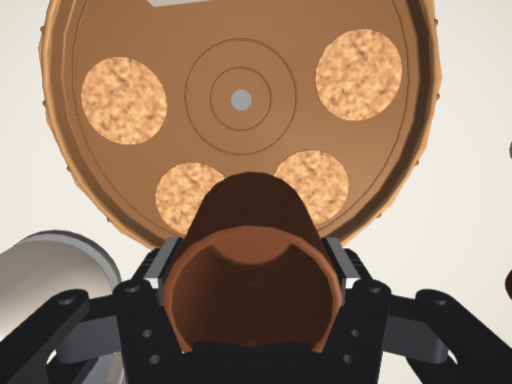

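```bash
python3 -m jog '[[1,0.5,-2,0,0,0,0.1],[1,1,-4,0,0,0,0.2],[1,1.25,-5.56,0,0,0,0.2],[1,1.25,-5.56,-1.5,0,0,0.2],[1,1.25,-5.56,-3,0,0,0.2]]'; python3 -m jog '[[1,0,0,-1,0,0,0],[1,0,0,-1.8,0,0,0],[1,0,0,-2,0,0,0],[1,0,0,-2,0,0,0],[1,0,0,-2,0,0,0]]'
```

```text
time: 5.8
ee_pos: [0.6341, -0.0887, 0.1629]
tcp_rot: [-90.1, 0.1, 131.1]
wrist_force: [0.4, 0.2, -3.4]
opening: 0.0641
time: 6.3
ee_pos: [0.6338, -0.0872, 0.1146]
tcp_rot: [-90.1, 0.1, 131.3]
wrist_force: [-0.6, 1.0, -1.6]
opening: 0.0638
```

```bash
python3 -m jog '[[1,0,0,-0.15,0,0,0],[1,0,0,-0.3,0,0,0],[1,0,0,-0.42,0,0,0],[1,0,0,-0.5,0,0,0],[1,0,0,-0.5,0,0,0]]'; python3 -m jog '[[1,0,0,-0.04,0,0,0],[1,0,0,-0.08,0,0,0],[1,0,0,-0.12,0,0,0],[1,0,0,-0.12,0,0,0]]'
```

```text
time: 6.8
ee_pos: [0.633, -0.0874, 0.1003]
tcp_rot: [-90.0, -0.0, 131.3]
wrist_force: [-0.1, 0.2, -2.9]
opening: 0.0637
time: 7.2
ee_pos: [0.6332, -0.0874, 0.0976]
tcp_rot: [-90.0, -0.0, 131.3]
wrist_force: [-0.8, 0.1, -2.4]
opening: 0.0637
```

```bash
for i in 1 ; do python3 -m jog '[[1,0,0,-0.02,0,0,0],[1,0,0,-0.04,0,0,0],[1,0,0,-0.04,0,0,0]]';  python3 -m jog '[[1,0,0,-0.02,0,0,0],[1,0,0,-0.04,0,0,0],[1,0,0,-0.04,0,0,0]]'; done
```

```text
time: 7.5
ee_pos: [0.6332, -0.0874, 0.0966]
tcp_rot: [-90.0, -0.0, 131.3]
wrist_force: [-0.2, -0.4, -2.1]
opening: 0.0639
time: 7.8
ee_pos: [0.6332, -0.0874, 0.0956]
tcp_rot: [-90.0, -0.0, 131.3]
wrist_force: [0.6, 0.2, -2.8]
opening: 0.0642
```

```bash
python3 -m jog '[[1,0,0,-0.02,0,0,0],[1,0,0,-0.04,0,0,0],[1,0,0,-0.04,0,0,0]]';  python3 -m jog '[[1,0,0,-0.02,0,0,0],[1,0,0,-0.02,0,0,0],[1,0,0,-0.02,0,0,0]]'
```

```text
time: 8.1
ee_pos: [0.6333, -0.0874, 0.095]
tcp_rot: [-90.0, 0.0, 131.3]
wrist_force: [-0.8, 1.5, 0.4]
opening: 0.0635
time: 8.4
ee_pos: [0.6334, -0.0872, 0.095]
tcp_rot: [-90.1, 0.0, 131.3]
wrist_force: [-1.8, 1.2, 5.5]
opening: 0.064
```

```bash
python3 -m jog '[[1,0,0,0.02,0,0,0],[1,0,0,0.02,0,0,0],[1,0,0,0.02,0,0,0]]' 20;  python3 -m jog '[[0.2,0,0,0,0,0,0],[0.15,0,0,0,0,0,0],[0.1,0,0,0,0,0,0],[0,0,0,0,0,0,0],[0,0,0,0,0,0,0]]'
```

```text
time: 8.7
ee_pos: [0.6333, -0.0874, 0.095]
tcp_rot: [-90.0, 0.0, 131.3]
wrist_force: [-1.8, 2.1, 5.3]
opening: 0.0637
time: 9.2
ee_pos: [0.6332, -0.0875, 0.0945]
tcp_rot: [-90.0, -0.0, 131.3]
wrist_force: [0.7, -0.1, 0.4]
opening: 0.0854
```

```bash
python3 -m jog '[[0,0,0,0,0,0,0],[0,0,0,0.5,0,0,0],[0,0,0,1.5,0,0,0],[0,0,0,3,0,0,0],[0,0,0,5,0,0,0]]';python3 -m jog '[[0,-0.5,2,0.5,0,0,0],[0,-0.7,4,1,0,0,0],[0,-0.7,4,1,0,0,0],[0,-0.7,4,1,0,0,0]]'
python3 - <<'E'
from h import *
o,im,W=wcloud('w3'); print(o['ee_pos'],o['tcp_rot']); wpads(W,im); circ(W,(.633,-.087),.045,.13,.15); handle(W-[0,0,.055],(.633,-.087),.038)
E
```

```text
time: 9.7
ee_pos: [0.6323, -0.0873, 0.2202]
tcp_rot: [-89.9, -0.1, 131.3]
wrist_force: [1.1, -0.7, 0.7]
opening: 0.085
time: 10.1
ee_pos: [0.6158, 0.0138, 0.2462]
tcp_rot: [-90.1, 0.1, 131.4]
wrist_force: [0.7, 0.5, 0.3]
opening: 0.0856
[0.61579529 0.01382279 0.24615157] [-9.00760861e+01  7.61930767e-02  1.31430804e+02]
0 [0.4656 0.073 ] 0.0424 [0.4655 0.0714 0.0555] 5553
1 [ 0.6261 -0.083 ] 0.0408 [ 0.6095 -0.0745  0.0557] 1076
2 [0.5791 0.1148] 0.0428 [0.5784 0.1132 0.0556] 4140
3 [0.6698 0.0282] 0.0428 [0.6679 0.0272 0.0557] 4061
yaw 43.6 axis [0.5485 0.004 ] err [0.0096 0.0161 0.0037 0.0057]
[[ 0.4619  0.0804]
 [ 0.6205 -0.0862]
 [ 0.5767  0.1165]
 [ 0.6622  0.0267]]
n 2010 encl [ 0.6327 -0.0872] 0.0331 mean [ 0.6338 -0.0896  0.1386] bbox mid [ 0.6326 -0.087   0.1364]
handle n 370 [38.5 41.6 43.8 45.2 46.2]
```

View pics/w3.png

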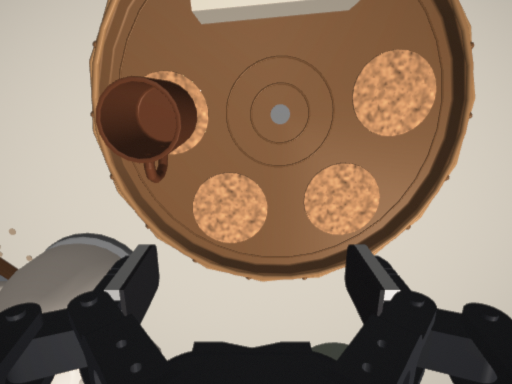

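```bash
python3 -m jog '[[0,-0.5,2,0,0,0,-1.5],[0,-1,4,0,0,0,-3],[0,-1.5,6,0,0,0,-4.5],[0,-2,8,0,0,0,-6],[0,-2.5,9.5,0,0,0,-7.5]]';python3 -m jog '[[0,-1,2,0,0,0,0],[0,-2,3.7,0,0,0,0],[0,-3,5.4,0,0,0,0],[0,-3.3,6.5,0,0,0,0],[0,-3.3,6.5,0,0,0,0]]';python3 -m jog '[[0,0,0,0,0,0,0],[0,0,0,0,0,0,0]]'
python3 - <<'E'
from h import *
o,im,W=wcloud(); print(o['ee_pos'],o['tcp_rot']); circ(W,(.489,.445),.045,.078,.09); handle(W,(.489,.445),.038); circ(W,(.376,.296),.035,.035,.056)
E
```

```text
time: 10.65
ee_pos: [0.5531, 0.2506, 0.2441]
tcp_rot: [-90.0, 0.0, 93.4]
wrist_force: [0.0, -0.6, -0.4]
opening: 0.0854
time: 11.15
ee_pos: [0.4698, 0.4148, 0.2435]
tcp_rot: [-89.9, 0.0, 93.9]
wrist_force: [1.1, 0.6, -0.4]
opening: 0.0858
time: 11.35
ee_pos: [0.4717, 0.4111, 0.2444]
tcp_rot: [-90.0, 0.0, 93.7]
wrist_force: [0.9, -0.3, 0.2]
opening: 0.0852
[0.47171128 0.41114955 0.24444314] [-8.99831601e+01  3.87659338e-02  9.36888012e+01]
n 972 encl [0.4886 0.4454] 0.033 mean [0.4887 0.4461 0.0844] bbox mid [0.4886 0.4455 0.0828]
handle n 227 [-178.5 -176.4 -174.2 -172.6  177. ]
n 1915 encl [0.3763 0.2966] 0.0242 mean [0.3764 0.2983 0.05  ] bbox mid [0.3765 0.2966 0.0444]
```

```bash
python3 -m jog '[[0,0.68,1.37,0,0,0,0.2],[0,0.68,1.37,-1,0,0,0.2],[0,0.68,1.37,-2.5,0,0,0.2],[0,0.68,1.37,-4,0,0,0.2],[0,0.68,1.37,-4,0,0,0.2]]';python3 -m jog '[[0,0,0,0,0,0,0],[0,0,0,0,0,0,0]]'
```

```text
time: 11.9
ee_pos: [0.4867, 0.4438, 0.1388]
tcp_rot: [-89.6, 0.3, 94.7]
wrist_force: [1.1, 0.0, -0.2]
opening: 0.0853
time: 12.1
ee_pos: [0.4889, 0.447, 0.1478]
tcp_rot: [-90.2, -0.1, 94.7]
wrist_force: [-0.1, 0.2, -0.1]
opening: 0.0859
```

```bash
python3 -m jog '[[0,0,-0.03,-1.5,0,0,0],[0,0,-0.03,-3,0,0,0],[0,0,-0.03,-4,0,0,0],[0,0,-0.03,-4.2,0,0,0],[0,0,-0.03,-4.2,0,0,0]]';python3 -m jog '[[0,0,0,0,0,0,0],[0,0,0,0,0,0,0],[1,0,0,0,0,0,0],[1,0,0,0,0,0,0],[1,0,0,0,0,0,0]]' 40;python3 -m jog '[[1,0,0,0,0,0,0],[1,0,0,0,0,0,0],[1,0,0,0,0,0,0]]'
```

```text
time: 12.6
ee_pos: [0.4883, 0.4465, 0.0413]
tcp_rot: [-90.1, -0.1, 94.8]
wrist_force: [-0.5, 0.5, 0.5]
opening: 0.0855
time: 13.1
ee_pos: [0.4882, 0.4464, 0.041]
tcp_rot: [-90.1, -0.1, 94.8]
wrist_force: [-0.6, -1.5, 6.7]
opening: 0.0641
time: 13.4
ee_pos: [0.4882, 0.4463, 0.041]
tcp_rot: [-90.1, -0.1, 94.8]
wrist_force: [-0.4, -1.4, 5.5]
opening: 0.064
```

```bash
python3 -m jog '[[1,0,0,0.5,0,0,0],[1,0,0,2,0,0,0],[1,0,0,4,0,0,0],[1,0,-1,5,0,0,1],[1,0,-2.5,5,0,0,2.3]]';python3 -m jog '[[1,-0.1,-2,0,0,0,1.4],[1,-0.3,-4,0,0,0,2.8],[1,-0.5,-6,0,0,0,4.2],[1,-0.7,-8,0,0,0,5.6],[1,-0.9,-10,0,0,0,7]]';python3 -m jog '[[1,0,-1.2,0,0,0,0],[1,0,-2,0,0,0,0],[1,0,-2.4,0,0,0,0],[1,0,-2.4,0,0,0,0],[1,0,-2.4,0,0,0,0]]';python3 -m jog '[[1,0,0,0,0,0,0],[1,0,0,0,0,0,0]]'
```

```text
time: 13.9
ee_pos: [0.4886, 0.3852, 0.1697]
tcp_rot: [-90.4, -0.2, 106.6]
wrist_force: [0.3, -0.6, -3.3]
opening: 0.064
time: 14.4
ee_pos: [0.4645, 0.1329, 0.1652]
tcp_rot: [-90.0, 0.0, 141.6]
wrist_force: [0.6, -0.0, -2.8]
opening: 0.064
time: 14.9
ee_pos: [0.4654, 0.0753, 0.1648]
tcp_rot: [-90.0, -0.0, 141.3]
wrist_force: [-0.5, 0.3, -3.0]
opening: 0.0638
time: 15.1
ee_pos: [0.4653, 0.0755, 0.1646]
tcp_rot: [-90.0, -0.0, 141.4]
wrist_force: [-0.1, -0.2, -3.3]
opening: 0.0635
```

```bash
python3 -m jog '[[1,0,-0.1,-1,0,0,0],[1,0,-0.1,-2,0,0,0],[1,0,-0.1,-2.4,0,0,0],[1,0,-0.1,-2.6,0,0,0],[1,0,-0.1,-2.6,0,0,0]]';python3 -m jog '[[1,0,0,-0.04,0,0,0],[1,0,0,-0.08,0,0,0],[1,0,0,-0.08,0,0,0]]';python3 -m jog '[[1,0,0,-0.02,0,0,0],[1,0,0,-0.04,0,0,0],[1,0,0,-0.04,0,0,0]]'
```

```text
time: 15.6
ee_pos: [0.4653, 0.0724, 0.0998]
tcp_rot: [-90.0, -0.0, 141.3]
wrist_force: [0.3, 0.3, -2.5]
opening: 0.0639
time: 15.9
ee_pos: [0.4656, 0.0722, 0.0982]
tcp_rot: [-90.0, 0.0, 141.3]
wrist_force: [0.5, 0.1, -2.8]
opening: 0.0635
time: 16.2
ee_pos: [0.4653, 0.0721, 0.0967]
tcp_rot: [-90.0, 0.0, 141.3]
wrist_force: [-0.6, -0.7, -2.8]
opening: 0.0642
```

```bash
python3 -m jog '[[1,0,0.03,0,0,0,0],[1,0,0.03,-0.02,0,0,0],[1,0,0.03,-0.02,0,0,0]]';python3 -m jog '[[1,0,0,-0.02,0,0,0],[1,0,0,-0.02,0,0,0]]';python3 -m jog '[[1,0,0,-0.02,0,0,0],[1,0,0,-0.02,0,0,0]]'
```

```text
time: 16.5
ee_pos: [0.4653, 0.0729, 0.0962]
tcp_rot: [-90.0, 0.0, 141.3]
wrist_force: [-0.2, -0.4, -2.2]
opening: 0.0639
time: 16.7
ee_pos: [0.4654, 0.073, 0.0959]
tcp_rot: [-90.0, 0.0, 141.3]
wrist_force: [-0.7, 0.5, -0.2]
opening: 0.0638
time: 16.9
ee_pos: [0.4656, 0.0731, 0.0959]
tcp_rot: [-90.1, 0.0, 141.3]
wrist_force: [-1.8, 0.7, 4.4]
opening: 0.0639
```

Contact. Release, lift and check from the side; then go towards the caddy.

```bash
python3 -m jog '[[1,0,0,0.02,0,0,0],[1,0,0,0.02,0,0,0],[0.2,0,0,0.02,0,0,0],[0.15,0,0,0.02,0,0,0],[0.1,0,0,0.02,0,0,0]]' 20;  python3 -m jog '[[0,0,0,0,0,0,0],[0,0,0,0,0,0,0],[0,0,0,0.5,0,0,0],[0,0,0,2,0,0,0],[0,0,0,4,0,0,0]]'; python3 -m jog '[[0,1,-0.5,2,0,0,0],[0,3,-1,3,0,0,0],[0,4,-1.5,3,0,0,0],[0,4,-2,3,0,0,0],[0,4,-2,3,0,0,0]]'
python3 - <<'E'
from h import *
o,im,W=wcloud(); print(o['ee_pos'],o['tcp_rot'],o['q'][5]); wpads(W,im); circ(W,(.633,-.087),.045,.13,.15); circ(W,(.466,.073),.045,.13,.15); handle(W-[0,0,.055],(.466,.073),.038)
E
```

```text
time: 17.4
ee_pos: [0.4653, 0.0728, 0.0955]
tcp_rot: [-90.0, 0.0, 141.3]
wrist_force: [0.2, -0.4, -0.7]
opening: 0.0771
time: 17.9
ee_pos: [0.4642, 0.0727, 0.1959]
tcp_rot: [-89.9, -0.1, 141.3]
wrist_force: [0.7, -0.3, 0.9]
opening: 0.0853
time: 18.4
ee_pos: [0.5657, 0.0217, 0.2705]
tcp_rot: [-89.9, -0.0, 141.2]
wrist_force: [0.4, 0.1, 0.4]
opening: 0.0856
[0.56566242 0.02169843 0.27050615] [-8.99442656e+01 -4.35137479e-02  1.41195746e+02] -48.99220796664656
0 [0.4732 0.0551] 0.0368 [0.4763 0.0449 0.0555] 758
1 [ 0.6285 -0.0851] 0.0416 [ 0.6092 -0.078   0.0557] 1007
2 [0.5799 0.1145] 0.0427 [0.5788 0.113  0.0555] 3339
3 [0.6697 0.0281] 0.0427 [0.6681 0.0272 0.0557] 3446
yaw 40.49 axis [0.5466 0.0096] err [0.0077 0.0077 0.0068]
[[ 0.4644  0.0906]
 [ 0.6137 -0.0843]
 [ 0.5809  0.1204]
 [ 0.6614  0.0261]]
n 1765 encl [ 0.6328 -0.0872] 0.0333 mean [ 0.6336 -0.0891  0.1383] bbox mid [ 0.6326 -0.0871  0.1367]
n 1608 encl [0.4661 0.0733] 0.0332 mean [0.4642 0.0739 0.1382] bbox mid [0.4661 0.0733 0.1363]
handle n 423 [-132.  -128.8 -126.8 -125.3 -124.4]
```

```bash
python3 -m jog '[[0,0,-2,0,0,0,-1.5],[0,0,-4,0,0,0,-3],[0,0,-6,0,0,0,-4.5],[0,0,-8,0,0,0,-6],[0,-0.5,-10,0,0,0,-7.5]]';python3 -m jog '[[0,-0.5,-2,0,0,0,0],[0,-0.5,-3.7,0,0,0,0],[0,-0.5,-3.7,0,0,0,0],[0,-0.5,-3.7,0,0,0,0]]'
python3 - <<'E'
from h import *
o,im,W=wcloud('w4'); print(o['ee_pos'],o['tcp_rot'],o['q'][5]); circ(W,(.577,-.347),.05,.083,.092); circ(W,(.577,-.347),.05,.06,.092); circ(W,(.416,-.346),.045,.067,.08)
q=W-[.577,-.347,0];rr=np.hypot(q[...,0],q[...,1]);m=(rr>.034)&(rr<.046)&(q[...,2]>.05)&(q[...,2]<.09);a=np.degrees(np.arctan2(q[m][:,1],q[m][:,0]));print(np.histogram(a,np.arange(-180,181,15)))
handle(W,(.416,-.346),.035)
E
```

```text
time: 18.95
ee_pos: [0.5526, -0.2263, 0.2712]
tcp_rot: [-90.0, 0.0, 103.5]
wrist_force: [0.9, 0.4, -1.0]
opening: 0.0853
time: 19.35
ee_pos: [0.54, -0.3179, 0.2712]
tcp_rot: [-90.0, -0.0, 103.7]
wrist_force: [-0.3, 0.7, 0.2]
opening: 0.0854
[ 0.53996831 -0.31785902  0.27116494] [-9.00133136e+01 -1.81774123e-02  1.03712889e+02] -44.20675742009953
n 2558 encl [ 0.5769 -0.3489] 0.0352 mean [ 0.5787 -0.3495  0.0847] bbox mid [ 0.5775 -0.3496  0.0851]
n 2948 encl [ 0.5805 -0.3505] 0.0406 mean [ 0.5763 -0.349   0.0831] bbox mid [ 0.5802 -0.3496  0.0736]
n 934 encl [ 0.4157 -0.3492] 0.0334 mean [ 0.4165 -0.3494  0.0748] bbox mid [ 0.4173 -0.3492  0.0734]
(array([ 0,  0,  0,  0,  0,  1,  6,  9, 26, 23, 20,  5,  0,  0,  0,  0,  0,
        0,  0,  0, 17, 19, 24, 13]), array([-180, -165, -150, -135, -120, -105,  -90,  -75,  -60,  -45,  -30,
        -15,    0,   15,   30,   45,   60,   75,   90,  105,  120,  135,
        150,  165,  180]))
handle n 192 [75.5 77.  78.7 80.7 83.5]
```

View pics/w4.png

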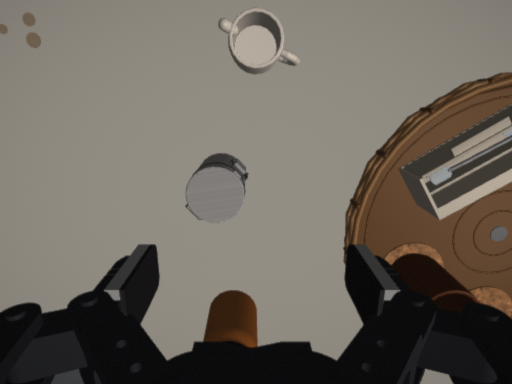

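```bash
python3 - <<'E'
from h import *
o,im,W=wcloud()
m=(np.hypot(W[...,0]-.577,W[...,1]+.348)<.05)&(W[...,2]>.082)&(W[...,2]<.09)
m8=cv2.morphologyEx(m.astype(np.uint8),cv2.MORPH_CLOSE,np.ones((5,5)))
dt=cv2.distanceTransform(m8,cv2.DIST_L2,5); i=np.unravel_index(dt.argmax(),dt.shape); print('insc',W[i],dt.max())
o8=cv2.morphologyEx(m8,cv2.MORPH_OPEN,cv2.getStructuringElement(cv2.MORPH_ELLIPSE,(31,31)))>0
q=W[o8&m][:,:2]; c,r=cv2.minEnclosingCircle(q.astype(np.float32)); print(c,r,q.mean(0)); c=np.array(c)
p=W[...,:2]-c; rr=np.hypot(p[...,0],p[...,1])
for lo,hi in((.03,.06),(.06,.08),(.08,.095)):
    k=(rr>.035)&(rr<.045)&(W[...,2]>lo)&(W[...,2]<hi); a=np.degrees(np.arctan2(p[k][:,1],p[k][:,0])); print(lo,np.sort(a.round())[::max(1,len(a)//14)])
cv2.imwrite('pics/w5.png',cv2.resize(im[130:240,160:280,::-1],None,fx=4,fy=4,interpolation=cv2.INTER_CUBIC))
E
```

```text
insc [ 0.57827052 -0.34869206  0.08454078] 27.968994
(0.5787823796272278, -0.3488136827945709) 0.033260542899370193 [ 0.57883466 -0.3494824 ]
0.03 [127. 131. 135. 138. 141. 143. 145. 147. 149. 151. 153. 155. 157. 159.
 160. 164. 167.]
0.06 [-51. -49. -45. -41. -36. -24. -18. 131. 137. 141. 145. 150. 155. 160.
 165.]
0.08 [130. 132. 133. 135. 138. 141. 143. 148. 153. 157. 160. 161. 163. 164.]
```

View pics/w5.png

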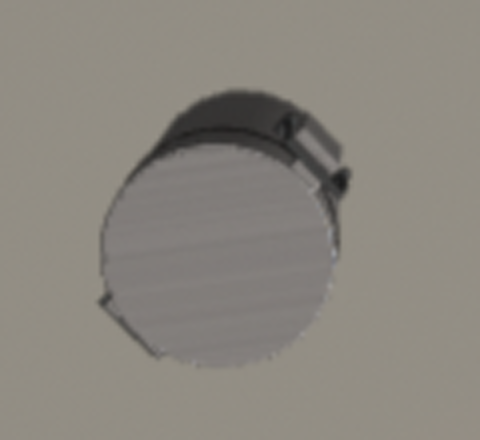

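```bash
python3 -m jog '[[0,0.4,-0.3,0,0,0,-1.7],[0,0.8,-0.6,0,0,0,-3.4],[0,1.2,-0.9,-0.5,0,0,-5.1],[0,1.5,-1.2,-1,0,0,-6.8],[0,1.54,-1.24,-2,0,0,-8.5]]';python3 -m jog '[[0,0,0,-1,0,0,-1],[0,0,0,-2,0,0,-1],[0,0,0,-2.5,0,0,-1],[0,0,0,-2.5,0,0,-1],[0,0,0,-2.5,0,0,-1]]'
```

```text
time: 19.95
ee_pos: [0.5808, -0.3479, 0.222]
tcp_rot: [-90.2, -0.0, 61.1]
wrist_force: [0.3, -0.3, 0.3]
opening: 0.0852
time: 20.45
ee_pos: [0.5796, -0.3484, 0.1597]
tcp_rot: [-90.1, -0.0, 56.4]
wrist_force: [0.0, -0.8, -0.5]
opening: 0.0851
```

```bash
python3 -m jog '[[0,-0.03,0,-1,0,0,0],[0,-0.03,0,-2.5,0,0,0],[0,-0.03,0,-4,0,0,0],[0,-0.03,0,-4.7,0,0,0],[0,-0.03,0,-4.7,0,0,0]]';python3 -m jog '[[0,0,0,0,0,0,0],[0,0,0,0,0,0,0],[1,0,0,0,0,0,0],[1,0,0,0,0,0,0],[1,0,0,0,0,0,0]]' 40;python3 -m jog '[[1,0,0,0,0,0,0],[1,0,0,0,0,0,0],[1,0,0,0,0,0,0]]'
```

```text
time: 20.95
ee_pos: [0.5777, -0.3485, 0.0392]
tcp_rot: [-89.8, 0.0, 56.3]
wrist_force: [-0.3, -0.1, 0.1]
opening: 0.0853
time: 21.45
ee_pos: [0.5793, -0.3494, 0.0425]
tcp_rot: [-90.1, -0.0, 56.3]
wrist_force: [-0.8, 1.0, 6.7]
opening: 0.0626
time: 21.75
ee_pos: [0.5793, -0.3494, 0.0425]
tcp_rot: [-90.1, -0.0, 56.3]
wrist_force: [0.6, 1.7, 5.6]
opening: 0.0621
```

```bash
python3 -m jog '[[1,0,0,0.5,0,0,0],[1,0,0,2,0,0,0],[1,0,0,4,0,0,0],[1,0,0,6,0,0,0],[1,0,0.5,7.6,0,0,0]]';python3 -m jog '[[1,0,2,0,0,0,1],[1,0,4,0,0,0,2],[1,0,6,0,0,0,3],[1,0,8,0,0,0,4],[1,0,10,0,0,0,4.5]]';python3 -m jog '[[1,0,2,0,0,0,0],[1,0,4,0,0,0,0],[1,0,6,0,0,0,0],[1,0,7.5,0,0,0,0],[1,0,8,0,0,0,0]]';python3 -m jog '[[1,0,0,0,0,0,0],[1,0,0,0,0,0,0],[1,0,0,0,0,0,0]]'
```

```text
time: 22.25
ee_pos: [0.5779, -0.3374, 0.2341]
tcp_rot: [-90.1, 0.0, 56.2]
wrist_force: [0.7, -0.1, -3.1]
opening: 0.0624
time: 22.75
ee_pos: [0.5778, -0.0848, 0.2312]
tcp_rot: [-90.0, 0.0, 79.0]
wrist_force: [1.3, -0.5, -3.3]
opening: 0.0619
time: 23.25
ee_pos: [0.5778, 0.1168, 0.231]
tcp_rot: [-90.0, -0.0, 79.0]
wrist_force: [-0.4, -0.6, -3.9]
opening: 0.062
time: 23.55
ee_pos: [0.5785, 0.1121, 0.2309]
tcp_rot: [-90.0, 0.0, 78.7]
wrist_force: [-0.7, 0.2, -3.1]
opening: 0.0622
```

```bash
python3 -m jog '[[1,0.08,0.1,-1.5,0,0,0],[1,0.08,0.1,-3,0,0,0],[1,0.08,0.1,-4.4,0,0,0],[1,0.08,0.1,-5,0,0,0],[1,0.08,0.1,-5,0,0,0]]';python3 -m jog '[[1,0,0,-0.05,0,0,0],[1,0,0,-0.1,0,0,0],[1,0,0,-0.14,0,0,0],[1,0,0,-0.14,0,0,0],[1,0,0,-0.14,0,0,0]]'
```

```text
time: 24.05
ee_pos: [0.5794, 0.1147, 0.1038]
tcp_rot: [-89.8, 0.1, 78.7]
wrist_force: [0.5, -0.1, -3.4]
opening: 0.0622
time: 24.55
ee_pos: [0.5806, 0.116, 0.1027]
tcp_rot: [-90.0, -0.0, 78.8]
wrist_force: [0.3, 0.1, -1.9]
opening: 0.0622
```

```bash
python3 -m jog '[[1,0,-0.05,-0.04,0,0,0],[1,0,-0.05,-0.1,0,0,0],[1,0,-0.05,-0.14,0,0,0],[1,0,-0.05,-0.14,0,0,0],[1,0,-0.05,-0.14,0,0,0]]';python3 -m jog '[[1,0,0,-0.02,0,0,0],[1,0,0,-0.04,0,0,0],[1,0,0,-0.04,0,0,0]]';python3 -m jog '[[1,0,0,-0.02,0,0,0],[1,0,0,-0.02,0,0,0]]'
```

```text
time: 25.05
ee_pos: [0.5804, 0.1146, 0.0986]
tcp_rot: [-90.0, 0.0, 78.8]
wrist_force: [-0.1, 0.6, -3.1]
opening: 0.0621
time: 25.35
ee_pos: [0.5804, 0.1146, 0.0976]
tcp_rot: [-90.0, 0.0, 78.8]
wrist_force: [0.4, -0.1, -3.4]
opening: 0.062
time: 25.55
ee_pos: [0.5806, 0.1146, 0.0975]
tcp_rot: [-90.0, -0.0, 78.8]
wrist_force: [-0.2, -0.8, -1.4]
opening: 0.0622
```

```bash
python3 -m jog '[[1,0,0,-0.015,0,0,0],[1,0,0,-0.015,0,0,0]]'; python3 -m jog '[[1,0,0,0,0,0,0],[1,0,0,0,0,0,0],[0.22,0,0,0,0,0,0],[0.18,0,0,0,0,0,0],[0.1,0,0,0,0,0,0]]' 20;  python3 -m jog '[[0,0,0,0,0,0,0],[0,0,0,0,0,0,0],[0,0,0,0.5,0,0,0],[0,0,0,2,0,0,0],[0,0,0,4,0,0,0]]'; python3 -m jog '[[0,0,-1,2,0,0,0],[0,-0.5,-3,3,0,0,0],[0,-1,-4,3,0,0,0],[0,-1,-4,3,0,0,0],[0,-1,-4,3,0,0,0]]'
python3 - <<'E'
from h import *
o,im,W=wcloud('w6'); print(o['ee_pos'],o['tcp_rot'],o['q'][5]); wpads(W,im); circ(W,(.633,-.087),.045,.13,.15); circ(W,(.466,.073),.045,.13,.15); circ(W,(.58,.115),.05,.137,.15)
E
```

```text
time: 25.75
ee_pos: [0.5807, 0.1146, 0.0974]
tcp_rot: [-90.1, -0.0, 78.8]
wrist_force: [0.3, -0.6, 2.7]
opening: 0.0621
time: 26.25
ee_pos: [0.5803, 0.1147, 0.0965]
tcp_rot: [-90.0, 0.0, 78.8]
wrist_force: [0.6, -0.8, -1.1]
opening: 0.0769
time: 26.75
ee_pos: [0.5793, 0.1144, 0.1967]
tcp_rot: [-89.8, 0.1, 78.8]
wrist_force: [1.2, 0.8, 1.5]
opening: 0.0854
time: 27.25
ee_pos: [0.5554, 0.014, 0.2731]
tcp_rot: [-90.1, -0.0, 78.7]
wrist_force: [-0.5, -0.0, 0.4]
opening: 0.0853
[0.55540402 0.01401623 0.27305389] [-9.00918761e+01 -3.35716473e-02  7.86979676e+01] 12.741282047139867
0 [0.4761 0.0525] 0.035 [0.4784 0.0443 0.0556] 672
1 [ 0.6241 -0.0764] 0.0392 [ 0.6137 -0.0669  0.0557] 722
2 [0.5669 0.1036] 0.0383 [0.5573 0.0961 0.0557] 705
3 [0.6698 0.0281] 0.0427 [0.6678 0.028  0.0557] 3118
n 908 encl [ 0.6319 -0.0875] 0.0334 mean [ 0.6334 -0.0754  0.1376] bbox mid [ 0.6322 -0.0812  0.1363]
n 1613 encl [0.4659 0.0738] 0.0331 mean [0.4637 0.0769 0.1392] bbox mid [0.4659 0.0739 0.1366]
n 3846 encl [0.5776 0.1142] 0.0352 mean [0.5791 0.1141 0.1396] bbox mid [0.5777 0.1143 0.1394]
```

View pics/w6.png

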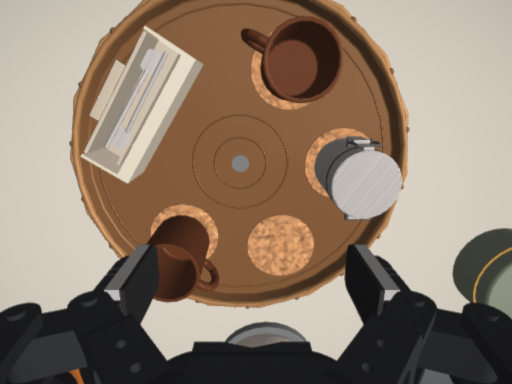

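```bash
python3 -m jog '[[0,-0.5,-1.2,0,0,0,-1.7],[0,-1,-2.4,0,0,0,-3.4],[0,-1.5,-3.6,0,0,0,-5.1],[0,-2,-4.8,0,0,0,-6.8],[0,-2.5,-6,0,0,0,-8.5]]';python3 -m jog '[[0,-0.5,-1.2,0,0,0,-1.7],[0,-1,-2.4,0,0,0,-3.4],[0,-1.5,-3.6,0,0,0,-5.1],[0,-2,-4.8,0,0,0,-6.8],[0,-2.5,-6,0,0,0,-8.5]]';python3 -m jog '[[0,-0.5,-1.2,0,0,0,-0.7],[0,-1,-1.6,0,0,0,-0.7],[0,-1,-1.6,0,0,0,-0.7],[0,-1,-1.6,0,0,0,-0.7]]';
python3 - <<'E'
from h import *
o,im,W=wcloud('w7'); print(o['ee_pos'],o['tcp_rot'],o['q'][5]); circ(W,(.416,-.346),.045,.068,.085)
m=(np.hypot(W[...,0]-.416,W[...,1]+.346)<.06)&(W[...,2]>.068)&(W[...,2]<.085); q=W[m]
# side-to-side extents robust circle fit on rim
from scipy.optimize import least_squares
s=least_squares(lambda p:np.hypot(q[:,0]-p[0],q[:,1]-p[1])-p[2],[.416,-.346,.028],loss='soft_l1',f_scale=.001).x; print('fit',s)
handle(W,s[:2],.035)
k=W[(np.hypot(W[...,0]-s[0],W[...,1]-s[1])<.06)&(W[...,2]>.03)]; d=k[:,:2]-s[:2]; f=np.hypot(*d.T)>.046; print('tip',k[f].mean(0) if f.any() else 0, np.degrees(np.arctan2(*(d[f].mean(0)[::-1]))))
E
```

```text
time: 27.8
ee_pos: [0.4928, -0.1354, 0.2714]
tcp_rot: [-90.0, 0.0, 36.0]
wrist_force: [0.6, 0.6, 0.6]
opening: 0.0853
time: 28.3
ee_pos: [0.4305, -0.2857, 0.2714]
tcp_rot: [-90.0, 0.0, -6.5]
wrist_force: [0.0, -1.5, 0.6]
opening: 0.0856
time: 28.7
ee_pos: [0.4058, -0.3246, 0.2717]
tcp_rot: [-90.0, 0.0, -9.6]
wrist_force: [0.0, 0.3, 0.2]
opening: 0.0853
[ 0.40581044 -0.32458821  0.27170107] [-8.99674406e+01  1.26179783e-02 -9.62942783e+00] 60.962542180865675
n 693 encl [ 0.4155 -0.3485] 0.0332 mean [ 0.4162 -0.3462  0.0747] bbox mid [ 0.4169 -0.3484  0.0746]
fit [ 0.41680628 -0.34279892  0.02559325]
handle n 138 [-96.7  78.1  81.   83.2  86. ]
tip [ 0.42335633 -0.31802416  0.34292031] 75.19075630041635
```

View pics/w7.png

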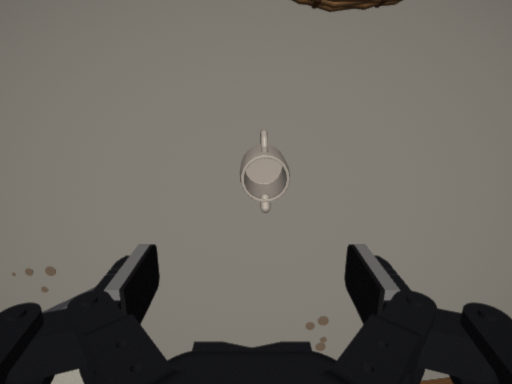

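```bash
python3 -m jog '[[0,0.2,-0.3,-1,0,0,0.1],[0,0.44,-0.75,-2.5,0,0,0.1],[0,0.44,-0.75,-4,0,0,0.1],[0,0.44,-0.75,-5,0,0,0.1],[0,0.44,-0.75,-5,0,0,0.1]]';python3 -m jog '[[0,0,0,0,0,0,0],[0,0,0,0,0,0,0]]'
python3 - <<'E'
from h import *
o,im,W=wcloud(); print(o['ee_pos'],o['tcp_rot'])
c=np.array([.4167,-.3433]);u=np.array([np.cos(np.radians(81)),np.sin(np.radians(81))]);v=np.array([u[1],-u[0]])
d=W[...,:2]-c; near=(np.hypot(d[...,0],d[...,1])<.065)
for lo,hi in((.02,.05),(.05,.068),(.07,.08)):
    q=d[near&(W[...,2]>lo)&(W[...,2]<hi)]; 
    if len(q): print(lo,len(q),'along',(q@u).min().round(4),(q@u).max().round(4),'across',(q@v).min().round(4),(q@v).max().round(4))
E
```

```text
time: 29.25
ee_pos: [0.4158, -0.3419, 0.1432]
tcp_rot: [-89.8, 0.3, -9.1]
wrist_force: [0.2, -0.0, -0.4]
opening: 0.0855
time: 29.45
ee_pos: [0.4174, -0.3441, 0.149]
tcp_rot: [-90.1, -0.1, -9.1]
wrist_force: [-0.1, 0.1, 0.6]
opening: 0.0858
[ 0.41741758 -0.34413998  0.14895288] [-90.07551046  -0.1380174   -9.1473795 ]
0.02 1165 along -0.0257 0.0504 across -0.0254 0.0273
0.05 1160 along -0.0254 0.0499 across -0.028 0.0283
0.07 1497 along -0.0377 0.0278 across -0.0268 0.027
```

```bash
python3 -m jog '[[0,0,0.02,-1,0,0,0],[0,0,0.02,-2.5,0,0,0],[0,0,0.02,-4,0,0,0],[0,0,0.02,-4.7,0,0,0],[0,0,0.02,-4.7,0,0,0]]';python3 -m jog '[[0,0,0,0,0,0,0],[0,0,0,0,0,0,0],[1,0,0,0,0,0,0],[1,0,0,0,0,0,0],[1,0,0,0,0,0,0]]' 35;python3 -m jog '[[1,0,0,0,0,0,0],[1,0,0,0,0,0,0],[1,0,0,0,0,0,0]]'
```

```text
time: 30.0
ee_pos: [0.4157, -0.3429, 0.0279]
tcp_rot: [-89.9, 0.1, -9.2]
wrist_force: [-0.2, 0.4, -0.1]
opening: 0.0853
time: 30.5
ee_pos: [0.417, -0.344, 0.0305]
tcp_rot: [-90.1, -0.1, -9.2]
wrist_force: [-1.3, 0.6, 4.5]
opening: 0.056
time: 30.8
ee_pos: [0.4169, -0.344, 0.0305]
tcp_rot: [-90.1, -0.1, -9.2]
wrist_force: [-1.2, 0.8, 5.9]
opening: 0.0558
```

```bash
python3 -m jog '[[1,0,0,0.5,0,0,0],[1,0,0,2,0,0,0],[1,0,0,4,0,0,0],[1,0,0,6,0,0,0],[1,0.5,0.5,8,0,0,0]]';python3 -m jog '[[1,1,1.5,0,0,0,1],[1,2.1,3,0,0,0,2],[1,3.2,4.5,0,0,0,3],[1,4.3,6,0,0,0,4],[1,5.4,7.5,0,0,0,4.64]]';python3 -m jog '[[1,1,1.5,0,0,0,0],[1,2.1,3,0,0,0,0],[1,3.2,4.5,0,0,0,0],[1,4.1,6,0,0,0,0],[1,4.1,6.8,0,0,0,0]]';python3 -m jog '[[1,0,0,0,0,0,0],[1,0,0,0,0,0,0],[1,0,0,0,0,0,0]]'
python3 - <<'E'
from h import *
for n in('top','scene'):
    im,d=snap(n);P=cloud(n,d); m=(P[...,0]>.70)&(P[...,0]<1)&(abs(P[...,1]-.03)<.08)&(P[...,2]>.075)&(P[...,2]<.2);q=P[m];print(n,len(q),np.percentile(q[:,0],[0,1,5]) if len(q) else 0)
E
```

```text
time: 31.3
ee_pos: [0.4272, -0.3323, 0.2296]
tcp_rot: [-90.1, -0.0, -9.3]
wrist_force: [2.1, -1.0, -2.4]
opening: 0.0556
time: 31.8
ee_pos: [0.5639, -0.1426, 0.2274]
tcp_rot: [-90.0, -0.0, 14.2]
wrist_force: [-0.1, -0.4, -2.1]
opening: 0.0559
time: 32.3
ee_pos: [0.6672, 0.0288, 0.2253]
tcp_rot: [-90.0, 0.1, 14.1]
wrist_force: [-0.4, -0.7, -1.9]
opening: 0.0559
time: 32.6
ee_pos: [0.6655, 0.0247, 0.227]
tcp_rot: [-90.0, -0.0, 13.9]
wrist_force: [-0.6, -0.5, -2.0]
opening: 0.0555
top 95 [0.85473827 0.85484848 0.85636362]
scene 2324 [0.83561428 0.85109379 0.8662964 ]
```

```bash
python3 -m jog '[[1,0.15,0.13,-1.5,0,0,0],[1,0.15,0.13,-3,0,0,0],[1,0.15,0.13,-4.4,0,0,0],[1,0.15,0.13,-5,0,0,0],[1,0.15,0.13,-5.2,0,0,0]]';python3 -m jog '[[1,0,0,0,0,0,0],[1,0,0,0,0,0,0],[1,0,0,0,0,0,0]]'
```

```text
time: 33.2
ee_pos: [0.6686, 0.0282, 0.0951]
tcp_rot: [-90.0, 0.1, 13.9]
wrist_force: [-0.5, 0.2, -1.8]
opening: 0.0558
time: 33.5
ee_pos: [0.6704, 0.0289, 0.0985]
tcp_rot: [-90.0, -0.2, 14.0]
wrist_force: [-0.0, 0.4, -2.1]
opening: 0.056
```

```bash
python3 -m jog '[[1,-0.03,-0.03,-0.1,0,0,0],[1,-0.03,-0.03,-0.2,0,0,0],[1,-0.03,-0.03,-0.3,0,0,0],[1,-0.03,-0.03,-0.4,0,0,0],[1,-0.03,-0.03,-0.4,0,0,0]]';python3 -m jog '[[1,0,0,-0.02,0,0,0],[1,0,0,-0.04,0,0,0],[1,0,0,-0.04,0,0,0]]'
```

```text
time: 34.0
ee_pos: [0.6685, 0.0282, 0.0859]
tcp_rot: [-90.0, 0.0, 14.0]
wrist_force: [-0.4, 0.4, -2.3]
opening: 0.056
time: 34.3
ee_pos: [0.6688, 0.0282, 0.0857]
tcp_rot: [-90.0, -0.0, 14.0]
wrist_force: [-0.6, -0.1, -1.7]
opening: 0.0555
```

```bash
python3 -m jog '[[1,0,0,-0.02,0,0,0],[1,0,0,-0.02,0,0,0]]';python3 -m jog '[[1,0,0,-0.02,0,0,0],[1,0,0,-0.02,0,0,0]]'
```

```text
time: 34.5
ee_pos: [0.6688, 0.0282, 0.0855]
tcp_rot: [-90.0, -0.0, 14.0]
wrist_force: [-1.2, -0.2, 2.4]
opening: 0.0557
time: 34.7
ee_pos: [0.6688, 0.0281, 0.0856]
tcp_rot: [-90.0, -0.1, 14.0]
wrist_force: [-3.1, -0.6, 7.2]
opening: 0.0558
```

```bash
python3 -m jog '[[1,0,0,0.02,0,0,0],[1,0,0,0.025,0,0,0],[0.3,0,0,0.025,0,0,0],[0.25,0,0,0.025,0,0,0],[0.15,0,0,0.025,0,0,0]]' 20;  python3 -m jog '[[0,0,0,0,0,0,0],[0,0,0,0,0,0,0],[0,0,0,0.5,0,0,0],[0,0,0,2,0,0,0],[0,0,0,4,0,0,0]]'; python3 -m jog '[[0,-1,0,2,0,0,1],[0,-3,0,3,0,0,2],[0,-4,0,3.5,0,0,3],[0,-4,0,3.5,0,0,4],[0,-4,0,3.5,0,0,4]]'
python3 - <<'E'
from h import *
im,d=snap('top','t2'); P=cloud('top',d)
for n,c,lo,hi in(('FL',(.4665,.073),.13,.15),('FR',(.633,-.087),.13,.15),('cad',(.579,.114),.137,.15),('jug',(.669,.028),.12,.14)): print(n);circ(P,c,.045,lo,hi)
cv2.imwrite('pics/t2.png',cv2.resize(im[110:260,190:370,::-1],None,fx=4,fy=4,interpolation=cv2.INTER_CUBIC))
o,im,W=wcloud(); print(o['ee_pos'],o['tcp_rot']); circ(W,(.669,.028),.045,.12,.14); circ(W,(.579,.114),.045,.137,.15)
E
```

```text
time: 35.2
ee_pos: [0.6687, 0.0282, 0.0847]
tcp_rot: [-90.0, 0.0, 14.0]
wrist_force: [0.4, -0.5, -0.2]
opening: 0.073
time: 35.7
ee_pos: [0.6676, 0.0281, 0.1847]
tcp_rot: [-90.0, 0.2, 14.0]
wrist_force: [0.2, 0.5, 1.3]
opening: 0.0848
time: 36.2
ee_pos: [0.5684, 0.0282, 0.2751]
tcp_rot: [-90.1, -0.2, 34.1]
wrist_force: [-0.1, -0.2, 0.3]
opening: 0.0854
FL
n 70 encl [0.4651 0.0758] 0.0327 mean [0.4652 0.0902 0.1389] bbox mid [0.4649 0.0868 0.1375]
FR
few 0
cad
n 305 encl [0.5766 0.1147] 0.0349 mean [0.5791 0.1151 0.1395] bbox mid [0.5765 0.1149 0.141 ]
jug
few 1
[0.56872106 0.02816153 0.2737432 ] [-9.00499788e+01 -8.48248466e-02  3.38857666e+01]
n 1120 encl [0.667  0.0277] 0.0374 mean [0.6651 0.0269 0.128 ] bbox mid [0.667  0.0277 0.1279]
n 4730 encl [0.578  0.1142] 0.0354 mean [0.5799 0.1149 0.1396] bbox mid [0.578  0.1142 0.1396]
```

View pics/t2.png

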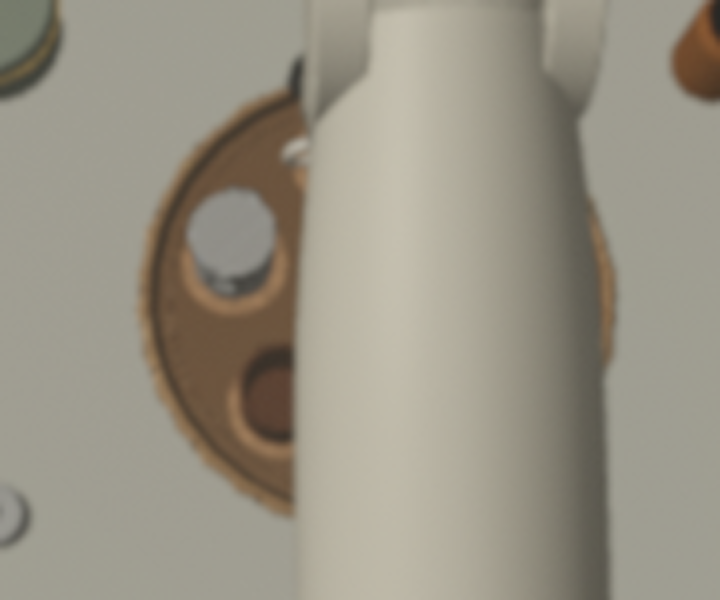

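```bash
python3 -m jog '[[0,-1,1.5,0,0,0,1.7],[0,-2,3,0,0,0,3.4],[0,-3,4.5,0,0,0,5],[0,-4.2,6,0,0,0,6.6],[0,-5.4,7.5,0,0,0,8.2]]';python3 -m jog '[[0,-1.2,1.5,-1,0,0,0.8],[0,-2.3,3.2,-2,0,0,0.8],[0,-2.3,3.2,-3,0,0,0.8],[0,-2.3,3.2,-4,0,0,0.8],[0,-2.3,3.2,-4,0,0,0.8]]';python3 -m jog '[[0,0,0,0,0,0,0],[0,0,0,0,0,0,0]]'
python3 - <<'E'
from h import *
o,im,W=wcloud(); print(o['ee_pos'],o['tcp_rot']); circ(W,(.376,.297),.035,.042,.056);circ(W,(.376,.297),.035,.047,.053)
E
```

```text
time: 36.8
ee_pos: [0.4328, 0.2169, 0.2717]
tcp_rot: [-89.9, 0.1, 75.2]
wrist_force: [-0.0, 0.8, 0.7]
opening: 0.0852
time: 37.3
ee_pos: [0.3748, 0.2953, 0.1688]
tcp_rot: [-89.8, 0.3, 79.0]
wrist_force: [0.5, -1.2, 0.1]
opening: 0.0854
time: 37.5
ee_pos: [0.377, 0.2958, 0.174]
tcp_rot: [-90.1, -0.1, 78.9]
wrist_force: [0.2, -0.1, -0.5]
opening: 0.0856
[0.37703146 0.29577321 0.17396283] [-9.00512735e+01 -5.73162957e-02  7.89083101e+01]
n 2100 encl [0.3762 0.2966] 0.0243 mean [0.3745 0.2964 0.0505] bbox mid [0.376  0.2961 0.0474]
n 2052 encl [0.3764 0.2961] 0.0242 mean [0.375  0.2964 0.0506] bbox mid [0.3761 0.2961 0.0499]
```

```bash
python3 -m jog '[[0,-0.02,0.02,-1.8,0,0,0],[0,-0.02,0.02,-3.6,0,0,0],[0,-0.02,0.02,-5,0,0,0],[0,-0.02,0.02,-6,0,0,0],[0,-0.02,0.02,-6.26,0,0,0]]';python3 -m jog '[[0,0,0,0,0,0,0],[0,0,0,0,0,0,0],[1,0,0,0,0,0,0],[1,0,0,0,0,0,0],[1,0,0,0,0,0,0]]' 30;python3 -m jog '[[1,0,0,0,0,0,0],[1,0,0,0,0,0,0],[1,0,0,0,0,0,0],[1,0,0,0,0,0,0]]'
```

```text
time: 38.05
ee_pos: [0.3752, 0.2953, 0.0144]
tcp_rot: [-89.9, 0.1, 78.9]
wrist_force: [-1.0, -0.8, -0.2]
opening: 0.0853
time: 38.55
ee_pos: [0.3762, 0.2966, 0.0171]
tcp_rot: [-90.1, -0.1, 79.0]
wrist_force: [-2.3, -1.0, 6.1]
opening: 0.046
time: 38.95
ee_pos: [0.3762, 0.2966, 0.0171]
tcp_rot: [-90.1, -0.1, 79.0]
wrist_force: [-1.3, -0.1, 5.9]
opening: 0.0466
```

```bash
python3 -m jog '[[1,0,0,0.5,0,0,0],[1,0,0,2,0,0,0],[1,0,0,4,0,0,0],[1,0,0,6,0,0,0],[1,0.5,-0.5,8,0,0,0]]';python3 -m jog '[[1,1.5,-1.3,0,0,0,0],[1,3,-2.6,0,0,0,0],[1,4.5,-4,0,0,0,0],[1,6,-5.4,0,0,0,0],[1,7,-6.3,0,0,0,0]]';python3 -m jog '[[1,0.64,-0.49,0,0,0,0],[1,0.64,-0.49,0,0,0,0],[1,0.64,-0.49,0,0,0,0]]';python3 -m jog '[[1,0,0,0,0,0,0],[1,0,0,0,0,0,0]]'
python3 - <<'E'
from h import *
o,im,W=wcloud('w8'); print(o['ee_pos'],o['tcp_rot'])
E
```

```text
time: 39.45
ee_pos: [0.3866, 0.2847, 0.2163]
tcp_rot: [-90.0, -0.1, 79.1]
wrist_force: [1.4, 1.5, -1.3]
opening: 0.0459
time: 39.95
ee_pos: [0.564, 0.1245, 0.2136]
tcp_rot: [-90.0, 0.0, 78.9]
wrist_force: [-0.2, 1.6, -0.8]
opening: 0.0465
time: 40.25
ee_pos: [0.5783, 0.1145, 0.2133]
tcp_rot: [-90.0, 0.0, 78.9]
wrist_force: [-0.4, -0.3, -1.2]
opening: 0.0469
time: 40.45
ee_pos: [0.5779, 0.1154, 0.2137]
tcp_rot: [-90.0, -0.0, 79.1]
wrist_force: [-0.4, -0.5, -0.7]
opening: 0.0462
[0.5778964  0.11541283 0.21373899] [-9.00185745e+01 -1.25402027e-02  7.90611795e+01]
```

View pics/w8.png

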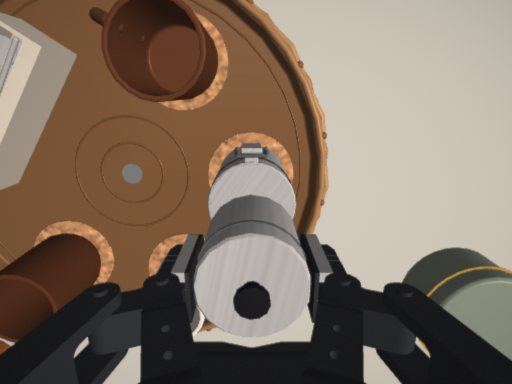

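```bash
python3 -m jog '[[1,0.07,-0.04,-0.8,0,0,0],[1,0.07,-0.04,-1.5,0,0,0],[1,0.07,-0.04,-2,0,0,0],[1,0.07,-0.04,-2,0,0,0],[1,0.07,-0.04,-2,0,0,0]]';python3 -m jog '[[1,0,0,-0.06,0,0,0],[1,0,0,-0.12,0,0,0],[1,0,0,-0.16,0,0,0],[1,0,0,-0.16,0,0,0]]'
```

```text
time: 41.0
ee_pos: [0.5801, 0.1139, 0.1638]
tcp_rot: [-90.0, -0.0, 79.0]
wrist_force: [-0.2, 0.2, -0.7]
opening: 0.0467
time: 41.4
ee_pos: [0.5803, 0.1136, 0.1593]
tcp_rot: [-90.0, 0.0, 79.0]
wrist_force: [-0.2, -0.4, -1.3]
opening: 0.0462
```

```bash
python3 -m jog '[[1,-0.02,0.03,-0.03,0,0,0],[1,-0.02,0.03,-0.06,0,0,0],[1,-0.02,0.03,-0.08,0,0,0],[1,-0.02,0.03,-0.08,0,0,0]]';python3 -m jog '[[1,0,0,-0.02,0,0,0],[1,0,0,-0.04,0,0,0],[1,0,0,-0.04,0,0,0]]';python3 -m jog '[[1,0,0,-0.02,0,0,0],[1,0,0,-0.02,0,0,0]]'
```

```text
time: 41.8
ee_pos: [0.5797, 0.1144, 0.1571]
tcp_rot: [-90.0, 0.0, 79.0]
wrist_force: [0.4, 0.6, -1.2]
opening: 0.0464
time: 42.1
ee_pos: [0.5798, 0.1144, 0.1562]
tcp_rot: [-90.0, -0.0, 79.0]
wrist_force: [0.1, -0.2, -1.3]
opening: 0.0465
time: 42.3
ee_pos: [0.5799, 0.1143, 0.1561]
tcp_rot: [-90.0, -0.0, 79.0]
wrist_force: [0.3, -1.4, 1.9]
opening: 0.0464
```

Contact. Release, rise straight up, then retreat and check.

```bash
python3 -m jog '[[1,0,0,0.015,0,0,0],[1,0,0,0.015,0,0,0],[0.4,0,0,0.015,0,0,0],[0.3,0,0,0.015,0,0,0],[0.2,0,0,0.015,0,0,0]]' 20;  python3 -m jog '[[0,0,0,0,0,0,0],[0,0,0,0,0,0,0],[0,0,0,0.5,0,0,0],[0,0,0,2,0,0,0],[0,0,0,4,0,0,0]]'; python3 -m jog '[[0,-1,1,1,0,0,0],[0,-2,2.5,1,0,0,0],[0,-3,4,1,0,0,0],[0,-4,5.5,1,0,0,0],[0,-5,7,1,0,0,0]]';python3 -m jog '[[0,-1,1,0,0,0,0],[0,-1,1,0,0,0,0],[0,-1,1,0,0,0,0]]'
python3 - <<'E'
from h import *
im,d=snap('top'); P=cloud('top',d)
for n,c,lo,hi in(('FL',(.4667,.073),.13,.15),('FR',(.6328,-.0865),.13,.15),('jug',(.669,.028),.12,.14),('tin',(.579,.114),.18,.193)): print(n);circ(P,c,.045,lo,hi)
dm=(P[...,2]>.09)&(P[...,2]<.115)&(np.hypot(P[...,0]-.476,P[...,1]+.083)<.09); q=P[dm][:,:2].astype(np.float32); print('drawer now',cv2.minAreaRect(q),len(q))
z=np.load('t.npz');P0=cloud('top',z['da']);dm=(P0[...,2]>.09)&(P0[...,2]<.115)&(np.hypot(P0[...,0]-.476,P0[...,1]+.083)<.09);print('before',cv2.minAreaRect(P0[dm][:,:2].astype(np.float32)),dm.sum())
a=cv2.resize(im[110:260,190:370,::-1],(480,400),interpolation=cv2.INTER_CUBIC)
b,_=snap('scene'); b=cv2.resize(b[130:250,140:300,::-1],(300,225),interpolation=cv2.INTER_CUBIC)
o=np.zeros((400,790,3),np.uint8);o[:,:480]=a;o[:225,485:785]=b;cv2.imwrite('pics/fin.png',o)
E
```

```text
time: 42.8
ee_pos: [0.5798, 0.1144, 0.1561]
tcp_rot: [-90.0, -0.0, 79.0]
wrist_force: [-0.4, 0.8, -0.1]
opening: 0.0686
time: 43.3
ee_pos: [0.5788, 0.1142, 0.2562]
tcp_rot: [-89.8, 0.1, 79.0]
wrist_force: [1.7, 0.5, 1.4]
opening: 0.0856
time: 43.8
ee_pos: [0.4536, 0.2906, 0.2824]
tcp_rot: [-90.1, -0.1, 79.0]
wrist_force: [1.4, 0.2, 0.7]
opening: 0.0853
time: 44.1
ee_pos: [0.4294, 0.3149, 0.2821]
tcp_rot: [-90.1, -0.0, 79.1]
wrist_force: [-0.0, -0.4, 0.1]
opening: 0.0852
FL
n 114 encl [0.4651 0.0748] 0.0331 mean [0.4656 0.0759 0.139 ] bbox mid [0.4652 0.0748 0.1371]
FR
n 119 encl [ 0.6307 -0.0864] 0.0336 mean [ 0.6302 -0.0865  0.1385] bbox mid [ 0.6302 -0.0849  0.1375]
jug
n 109 encl [0.6653 0.0278] 0.0346 mean [0.6653 0.0261 0.1281] bbox mid [0.6666 0.0276 0.1289]
tin
n 194 encl [0.5787 0.1148] 0.0243 mean [0.5777 0.1149 0.1889] bbox mid [0.5787 0.1153 0.1867]
drawer now ((0.47112342715263367, -0.08566312491893768), (0.06151450425386429, 0.1401800811290741), 46.09996032714844) 357
before ((0.4713333249092102, -0.08595879375934601), (0.061613719910383224, 0.1407243311405182), 46.22792053222656) 397
```

View pics/fin.png

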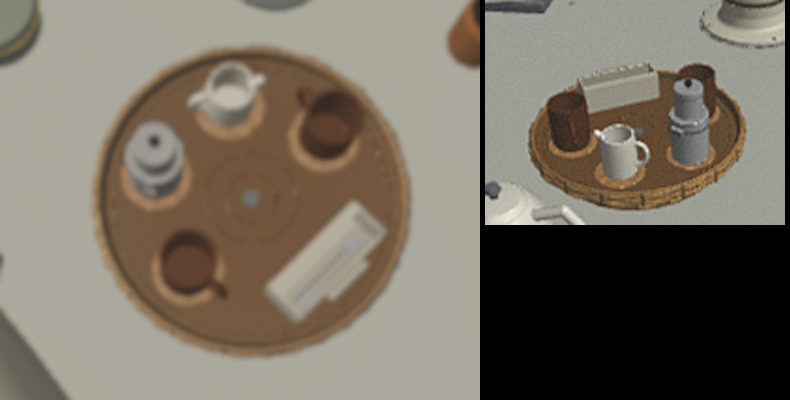

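The final picture shows all five things upright on their pads. The drawer is at 46.1°, against 46.2° before, and everything sits within about 2–3 mm of its pad centre. Handing in.

```bash
python3 -c "
from workcell import bot
print(bot.get_obs()['time']);bot.job_done()"
```

```text
44.2
the job is handed in; nothing more can be done
```

The tea things are set out as asked, and I handed the job in at 44.2 s:
- **Front pads:** one brown mug on the left and one on the right.
- **Back pads:** the caddy behind the left mug and the jug behind the right mug.
- **Sugar tin:** in the middle of the caddy's lid.

I left the purple mug alone.

**Last checks:** in the top and scene pictures everything stands upright. The mugs and tin measured within about 2–3 mm of their pad or lid centres. The caddy was 1–2 mm off when set down. The drawer reads 46.1°, against 46.2° before, so the tray did not turn beyond what I can measure. The wrist force shown at the end of each move stayed below about 10 N.

**Disagreements:**
- **Cameras:** the top and scene cameras differed by about 4 mm in x. I went by the wrist camera, which agreed with the top camera to about 1 mm.
- **Jug:** its outline reads about 3–4 mm off its pad centre, but that outline includes the spout. The gripper position when it was set down puts it about 1 mm off.
- **Tray angle:** some of my wrist-camera fits of the whole tray came out wrong because pads were partly hidden. I dropped those and used the unobstructed pads, which had not moved.

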